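Unlock the blue medicine case

TASK

Unlock the blue medicine case on the kitchen counter: first slide its red safety tab all the way aside, then lift the steel latch by its black bar until it stands up at 45 degrees or more, and leave it standing. Leave the grey knife case locked, with its tab where it is.

Things in the scene. Friction and masses are not known exactly. Their poses are not given: they have to be found in the camera images.
- blue_case: Blue plastic medicine case, white cross on its lid, fixed to the counter: 180 (x) x 200 (y) x 100 mm high. Origin: centre of its underside; z up; -x is its front, turned roughly to the robot; y along its front. On top a red safety tab with a tongue over the nose of a steel latch. Past both ends of the latch's black bar there is free space down to the lid, z 100.
- blue_tab (a joint): Red safety tab, slides to the case's +y (m): 0 shut (starts 0 to 0.008), 0.036 at its stop; frees the latch from about 0.02; takes 3 N, stays where left. Grip: upright paddle, 12 mm thick in y, 24 in x, at case x -65, y 45 (plus the slide), z 106 to 146 mm. Its tongue, 24 mm wide, top at z 110, runs 53 mm from the paddle's middle to -y.
- blue_latch (a joint): Steel latch (flat hasp, rad): 0 down, grows as its nose (front end) rises, 1.2 at its stop; 2 to 3 N at the bar lifts it once free; stays where left. Hinge axis along y at case x 35, z 104 mm; nose at x -75. Lift bar: black, round, along y, 40 mm long, 14 mm thick, centre (latch down) x -30, y 0, z 132, on two thin posts; swings up and back to +x.
- grey_tab (a joint): Slide (m) of the red tab on the grey plastic knife case (knife outline on its lid; same size and fittings as the blue case), fixed beside the blue one to its left or right, centres 0.28 to 0.55 m apart. Starts at 0 to 0.008: leave it alone.

How it is judged:
By the outcome, as a careful person would: the job done as asked, in the order asked, and still so for the second after the job is handed in, with the robot touching nothing.
It also fails if it takes over 43 s, if anything falls off the work surface, if the arm or the gripper's body presses on something with over 40 N, if the wrist force passes 120 N, or if a joint passes its speed limit or range.

ROBOT

A 6-joint arm with a two-finger parallel gripper is mounted at the origin on the work surface. World frame = base frame: x ahead of the robot, y to its left, z up, the work surface at z = 0. Lengths are in m, angles in rad, forces in N, time in s.
With the tool pointing down it reaches from about 0.25 to 0.775 m from the base axis. Payload 4 kg.
Tool frame: the origin (TCP) lies midway between the tips of the shut fingers; the grasp point (between the pads) lies 19 mm behind it; z points along the fingers, y is the direction in which the jaws open and shut (so a half turn about z gives the same grasp; the last joint's range is limited). The gripper opens to 94 mm and grips with 3 to 60 N. Pads are 16 mm wide; open, the fingers measure 119 mm over their backs; the gripper's body (75 mm by 177 mm) begins 78 mm behind the grasp point.
Start: joints at [-0.103, 0.087, 1.371, -0, 1.684, -0.103], TCP at [0.55, -0, 0.206] pointing down, gripper open.
Joint ranges: [-3.1, 3.1], [-0.76, 2.03], [0.27, 2.55], [-1.08, 4.22], [0.17, 2.65], [-2.57, 2.57]. Speed limits (rad/s): [2.79, 2.79, 3.14, 3.14, 3.14, 3.14].

INTERFACE

Orientations are given as [roll, pitch, yaw] about the fixed x, y, z axes, in that order (R = Rz(yaw) Ry(pitch) Rx(roll)).
In Python, from bench import robot, cams gives the robot as it stands.
- The arm moves only by the tool step_arm, never from a script. Its argument "plan" is a list that holds one entry, the list of rows, each a list of 5 numbers: the shift along the world's x, y, z in mm, then the turn about the world's z in rad, then the opening in per cent of the stroke, from 0 (shut) to 100 (fully open). In form: [[[tx, ty, tz, turn, fingers], ...]]. A call has 1 to 8 rows; each row is the pose to reach, as a shift and turn from the pose commanded when the call began; what a row does not reach only later rows make up. A row lasts 1/12 s, in which the tool goes at most 41.7 mm and 7.16 degrees, less where a joint would pass 70% of its speed; a pose out of reach is approached as far as the arm can. A call with a gripper value outside its range is refused whole. The fingers move at their own pace and stop on an object; the grip force is fixed at half the most. Time passes only in rows, so rows that repeat a pose let the fingers close. It gives the time, the measured TCP pose, the force and the opening at its end, in the units of the state.
- robot.get_obs(): the state, without advancing time (a new reading comes with each control period).
- cams.snapshot(name): name is "scene" or "side" or "wrist"; returns a dict with "frame" (480x640x3 uint8, red, green, blue), "camera_matrix" (3x3 intrinsics, pixels), "origin" and "attitude" of the camera in the world; the wrist camera has in their place "T_tool_cam" (4x4, takes a point from camera to tool coordinates, whose origin is the TCP and whose axes are the flange's). Camera axes: x right, y down, z forward; pixel columns grow to the right and rows downward; lengths in m; the calibration is good to about 2 mm. A picture is of the moment at which its call begins: read the wrist's pose just before it. There is no depth.
- robot.close_job(): hands the job in, once; it reports no verdict.
The state is a dict: "time": time; "joint_positions": joint angles; "qvel": joint speeds; "joint_torque": joint torques, N m; "tool_pos": TCP position; "ee_rot": TCP orientation; "wrist_force": force on the tool from outside, world axes, zero at the start; "wrist_torque": the same for the moment, N m; "width": finger opening in m.
Only numpy, scipy, OpenCV 4.12 (cv2) and the standard library are available. Lean on these libraries where they do the work, as an engineer would, in place of code of your own. Each camera call takes 0.05 s, during which the arm holds its last target. There are 200 camera calls.

## Working session

There is one attempt and no reset: what is moved stays moved. The work goes in short steps, Python scripts to look and compute and a tool call to move; the robot and the scene stay as the last step left them, time stands still between calls to the robot, and variables do not carry over. Pictures are saved under pics/ and viewed, about 8 in all and at most 12, crops included, and the job is handed in when it is done.

Besides the shell and the picture viewer there is one more tool, called by a JSON object that holds its "api" and its "payload", one argument or row to a line. step_arm: Moves the arm, as the interface text tells. Its arguments: {"type":"object","properties":{"plan":{"type":"array"}},"required":["plan"]}

```bash
mkdir -p pics
cat > h.py <<'E'
from bench import robot, cams
import numpy as np, cv2, pickle
def snap(name,fn):
    o=robot.get_obs(); s=cams.snapshot(name); cv2.imwrite('pics/'+fn+'.png',s['frame'][:,:,::-1])
    s['obs']=o; pickle.dump(s,open('pics/'+fn+'.pkl','wb')); return s
E
python3 - <<'E'
from h import *
for n in ['scene','side','wrist']:
    s=snap(n,n+'0'); print(n,{k:np.array(v).round(4).tolist() for k,v in s.items() if k not in('frame','obs')})
print(robot.get_obs())
E
```

```text
scene {'camera_matrix': [[562.0587, 0.0, 315.2531], [0.0, 562.0587, 241.182], [0.0, 0.0, 1.0]], 'origin': [1.3335, 0.0342, 0.7987], 'attitude': [-2.3045, -0.0048, 1.5723]}
side {'camera_matrix': [[585.9979, 0.0, 317.0394], [0.0, 585.9979, 247.4337], [0.0, 0.0, 1.0]], 'origin': [0.2682, 0.7895, 0.6815], 'attitude': [-2.2032, 0.0034, -2.7856]}
wrist {'camera_matrix': [[363.4014, 0.0, 318.0499], [0.0, 363.4014, 238.2669], [0.0, 0.0, 1.0]], 'T_tool_cam': [[-0.0002, -0.9734, -0.2291, 0.0665], [1.0, -0.0001, -0.0004, -0.0004], [0.0004, -0.2291, 0.9734, -0.1792], [0.0, 0.0, 0.0, 1.0]]}
{'time': 0.15, 'joint_positions': array([-1.03085992e-01,  8.78190996e-02,  1.37189361e+00,  8.95408294e-06,
        1.68364326e+00, -1.03104677e-01]), 'qvel': array([ 0.00167638, -0.00025372, -0.00467503,  0.00055742, -0.00067173,
       -0.00010549]), 'joint_torque': array([ 1.24418581e-03, -3.40636396e+01, -3.02795255e+01,  7.18983379e-02,
        3.04441026e-02, -1.11468453e-04]), 'tool_pos': array([5.49567188e-01, 5.09970585e-05, 2.04561412e-01]), 'ee_rot': array([-3.13983963e+00, -1.90334746e-04,  1.57081585e+00]), 'wrist_force': array([-0.3378418 ,  0.41837155,  0.24501922]), 'wrist_torque': array([0.01783865, 0.01388318, 0.0098312 ]), 'width': 0.09402503664167979}
```

View pics/scene0.png

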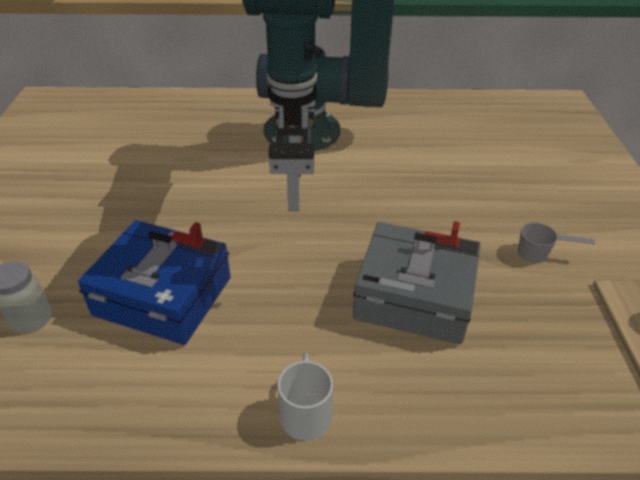

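View pics/side0.png

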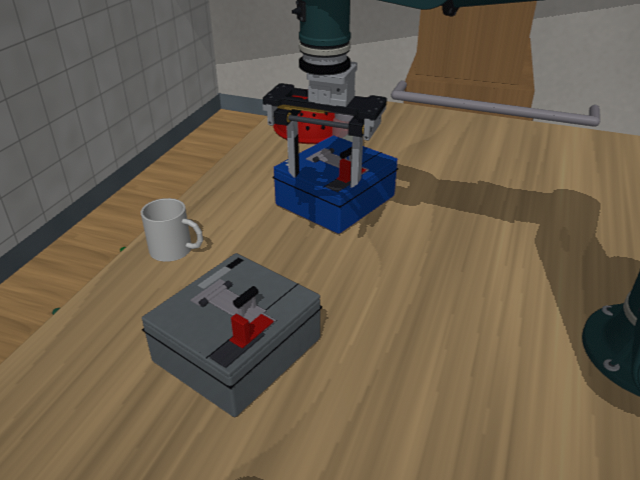

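Scene: the blue case is at image left (lid corners about (131,226), (228,243), (84,275)). The grey case is at the right, well away on +y. Side view: the blue case sits behind the fingers. I'll enlarge it.

Run:
```python
from h import *
a=cv2.imread('pics/scene0.png')[215:345,75:240]; cv2.imwrite('pics/c1.png',cv2.resize(a,None,fx=4.5,fy=4.5,interpolation=cv2.INTER_CUBIC))
```

```text
(no output)
```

View pics/c1.png

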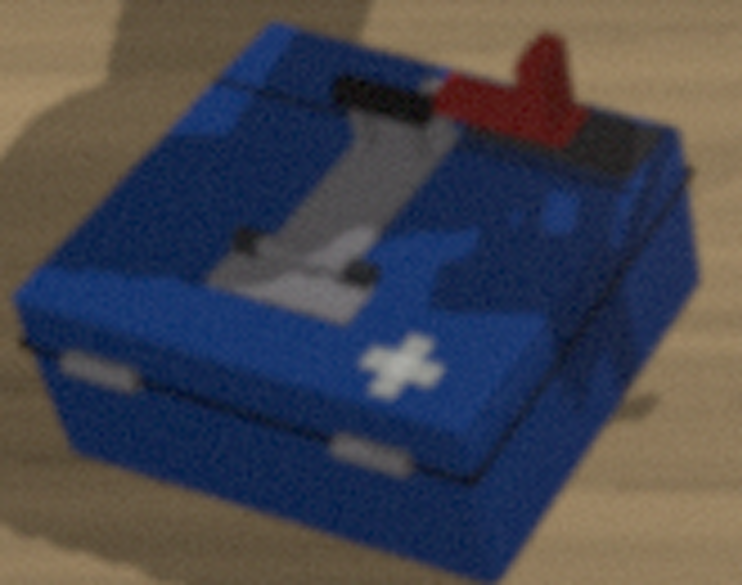

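Crop (4.5x, offset 75,215): lid corners at (275,25), (682,130) and (18,297), base corners at (72,450) and (495,582), bar ends at (337,92) and (435,106), paddle top at (547,38). I'll fit the pose.

```bash
cat >> h.py <<'E'
from scipy.spatial.transform import Rotation as Ro
from scipy.optimize import least_squares
def proj(s,P):
    if 'origin' in s: R=Ro.from_euler('xyz',s['attitude']).as_matrix(); t=np.array(s['origin'])
    else:
        o=s['obs']; Rt=Ro.from_euler('xyz',o['ee_rot']).as_matrix(); T=np.array(s['T_tool_cam'])
        R=Rt@T[:3,:3]; t=o['tool_pos']+Rt@T[:3,3]
    c=(np.atleast_2d(P)-t)@R; p=c@np.array(s['camera_matrix']).T
    return p[:,:2]/p[:,2:]
def world(p,L):
    L=np.atleast_2d(L).astype(float); c,s=np.cos(p[2]),np.sin(p[2])
    return np.c_[p[0]+c*L[:,0]-s*L[:,1],p[1]+s*L[:,0]+c*L[:,1],L[:,2]]
E
python3 - <<'E'
from h import *
s=pickle.load(open('pics/scene0.pkl','rb'))
L=np.array([[-90,-100,100],[-90,100,100],[90,-100,100],[90,-100,0],[90,100,0],[-30,-20,132],[-30,20,132],[-65,45,146]])/1e3
px=np.array([[275,25],[682,130],[18,297],[72,450],[495,582],[337,92],[435,106],[547,38]])/4.5+[75,215]
def f(p):
    l=L.copy(); l[-1,1]+=p[3]; return (proj(s,world(p,l))-px).ravel()
r=least_squares(f,[.6,-.25,-.3,0.004],loss='soft_l1'); print(r.x,r.fun.reshape(-1,2).round(1))
p=r.x
print(world(p,[[-.065,.045+p[3],.126],[-.03,0,.132],[.035,0,.104]]))
E
```

```text
[ 0.61032905 -0.25068778 -0.36174041  0.009775  ] [[-0.1 -3.5]
 [ 1.4 -2. ]
 [-3.3 -1.8]
 [-0.1  2.1]
 [ 0.9  4.4]
 [ 1.1 -2. ]
 [-1.4  0.2]
 [-0.2  2. ]]
[[ 0.56892071 -0.17645403  0.126     ]
 [ 0.58227058 -0.24007071  0.132     ]
 [ 0.64306393 -0.26307437  0.104     ]]
```

{"api": "step_arm", "payload": {
  "plan": [
    [[3,-25,0,0.12,80],[6,-50,0,0.24,60],[9,-75,0,0.36,45],[12,-100,0,0.48,45],[15,-125,0,0.6,45],[18,-150,0,0.72,45],[20,-176,0,0.84,45],[20,-176,0,0.96,45]]
  ]
}}

```text
time: 0.82
tool_pos: [0.5696, -0.1805, 0.2043]
ee_rot: [-3.139, -0.0, 2.532]
wrist_force: [-0.5, -0.8, -0.0]
width: 0.0446
```

{"api": "step_arm", "payload": {
  "plan": [
    [[0,0,0,0.12,45],[0,0,0,0.25,45],[0,0,0,0.25,45],[0,0,0,0.25,45]]
  ]
}}

```text
time: 1.15
tool_pos: [0.5699, -0.176, 0.2051]
ee_rot: [3.141, -0.001, 2.778]
wrist_force: [-0.4, 0.7, 0.3]
width: 0.0422
```

Run:
```python
from h import *
s=snap('wrist','w1'); print(s['obs']['tool_pos'],s['obs']['ee_rot'],s['obs']['width'],s['obs']['time'],s['obs']['wrist_force'])
```

```text
[ 0.56985192 -0.17597281  0.20505409] [ 3.14145481e+00 -8.13467994e-04  2.77783333e+00] 0.04219969759429927 1.15 [-0.36500076  0.67490334  0.33665903]
```

View pics/w1.png

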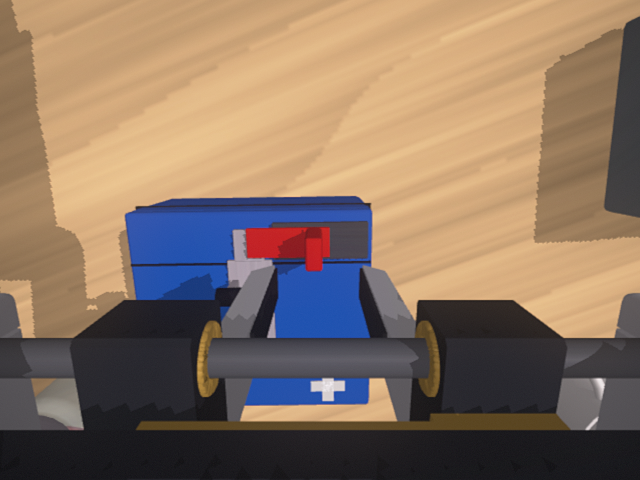

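Wrist view: the lid's front corners are at about (128,213) and (371,208). The paddle's top back corners are at (306,271) and (322,271), the tongue end at x=247, rows 228 to 257. The paddle lies between the fingers. Now I'll refit with both views.

Run:
```python
from h import *
s=pickle.load(open('pics/scene0.pkl','rb'));w=pickle.load(open('pics/w1.pkl','rb'))
L=np.array([[-90,-100,100],[-90,100,100],[90,-100,100],[90,-100,0],[90,100,0],[-30,-20,132],[-30,20,132],[-65,45,146]])/1e3
px=np.array([[275,25],[682,130],[18,297],[72,450],[495,582],[337,92],[435,106],[547,38]])/4.5+[75,215]
LW=np.array([[-90,-100,100],[-90,100,100],[-53,39,146],[-53,51,146],[-77,-8,110],[-53,-8,110]])/1e3
pw=np.array([[128,213],[371,208],[306,271],[322,271],[247,228],[247,257]])
def f(p,k=3):
    l=L.copy(); l[-1,1]+=p[3]; m=LW.copy(); m[2:,1]+=p[3]
    a=(proj(s,world(p,l))-px).ravel(); b=(proj(w,world(p,m))-pw).ravel()
    return np.r_[a/3*(k!=9),b]
for k in (3,9):
    r=least_squares(f,[.61,-.25,-.36,0.004],kwargs=dict(k=k),loss='soft_l1'); print(r.x,r.fun.reshape(-1,2).round(1).tolist())
    p=r.x; print(world(p,[[-.065,.045+p[3],.126],[-.065,.045+.036,.126],[-.03,0,.132],[.035,0,.104]]))
```

```text
[ 0.61312339 -0.25000402 -0.34383934  0.00766033] [[-0.4, -0.7], [0.4, -0.6], [-1.1, 0.1], [-0.0, 1.4], [0.8, 1.7], [0.2, -0.3], [-0.5, 0.4], [-0.5, 0.8], [-7.0, -1.1], [3.1, -1.1], [-0.3, 0.4], [1.1, 0.1], [-1.6, 0.1], [0.4, 1.1]]
[[ 0.56968003 -0.17851427  0.126     ]
 [ 0.57923345 -0.15183339  0.126     ]
 [ 0.58487937 -0.23989089  0.132     ]
 [ 0.64607475 -0.26180266  0.104     ]]
[ 0.61326261 -0.24989246 -0.34193315  0.00759969] [[-0.0, -0.0], [0.0, -0.0], [-0.0, 0.0], [0.0, 0.0], [0.0, 0.0], [0.0, -0.0], [-0.0, 0.0], [-0.0, 0.0], [-7.0, -0.7], [3.1, -1.2], [-0.3, 0.4], [1.1, 0.1], [-1.6, 0.2], [0.4, 1.2]]
[[ 0.56966273 -0.17854278  0.126     ]
 [ 0.5791856  -0.15178661  0.126     ]
 [ 0.58499937 -0.23983319  0.132     ]
 [ 0.6462364  -0.26162827  0.104     ]]
```

{"api": "step_arm", "payload": {
  "plan": [
    [[0,-2,-30,0.02,45],[0,-2,-60,0.02,45],[0,-2,-76,0.02,45],[0,-2,-85,0.02,45],[0,-2,-85,0.02,45],[0,-2,-85,0.02,0],[0,-2,-85,0.02,0],[0,-2,-85,0.02,0]]
  ]
}}

```text
time: 1.87
tool_pos: [0.5712, -0.1784, 0.1227]
ee_rot: [-3.141, 0.004, 2.801]
wrist_force: [0.1, -1.0, -0.2]
width: 0.0254
```

{"api": "step_arm", "payload": {
  "plan": [
    [[0,0,0,0,0],[0,0,0,0,0],[0,0,0,0,0]]
  ]
}}

```text
time: 2.12
tool_pos: [0.5706, -0.1787, 0.1219]
ee_rot: [-3.141, 0.002, 2.8]
wrist_force: [-0.4, -0.7, 3.3]
width: 0.0116
```

{"api": "step_arm", "payload": {
  "plan": [
    [[2,5,0,0,0],[4,10,0,0,0],[6,15,0,0,0],[8,20,0,0,0],[9,25,0,0,0],[9,25,0,0,0],[9,25,0,0,0]]
  ]
}}

```text
time: 2.7
tool_pos: [0.58, -0.1527, 0.1218]
ee_rot: [3.141, 0.003, 2.801]
wrist_force: [0.1, -1.2, 5.1]
width: 0.0119
```

{"api": "step_arm", "payload": {
  "plan": [
    [[0.5,1.5,0,0,0],[1,3,0,0,0],[1,3,0,0,0],[1,3,0,0,0]]
  ]
}}

```text
time: 3.03
tool_pos: [0.5801, -0.1525, 0.1218]
ee_rot: [-3.137, 0.003, 2.8]
wrist_force: [-2.5, -7.7, 5.7]
width: 0.0119
```

The slide stopped after a total of 28 mm, with the force rising to 8 N, so the tab is at its stop. Next: relax, release, rise and move over the bar.

{"api": "step_arm", "payload": {
  "plan": [
    [[-1,-3,0,0,0],[-1,-3,0,0,45],[-1,-3,0,0,45],[-1,-3,0,0,45],[-1,-3,0,0,45],[-1,-3,30,0,45],[-1,-3,60,0,65],[-1,-3,90,0,65]]
  ]
}}

```text
time: 3.7
tool_pos: [0.5784, -0.1523, 0.2101]
ee_rot: [3.141, -0.003, 2.801]
wrist_force: [-0.3, -0.4, 0.4]
width: 0.0525
```

{"api": "step_arm", "payload": {
  "plan": [
    [[1,-25,0,0,65],[2,-50,0,0,65],[3,-75,0,0,65],[5,-87,0,0,65],[5,-87,0,0,65],[5,-87,0,0,65],[5,-87,0,0,65]]
  ]
}}

```text
time: 4.28
tool_pos: [0.5841, -0.2387, 0.2101]
ee_rot: [3.14, -0.001, 2.802]
wrist_force: [0.2, 0.3, 0.2]
width: 0.0615
```

Run:
```python
from h import *
s=snap('wrist','w2'); print(s['obs']['tool_pos'],s['obs']['ee_rot'],s['obs']['width'])
snap('scene','s2')
```

```text
[ 0.58406331 -0.23872267  0.21009106] [ 3.14042907e+00 -1.04848641e-03  2.80173992e+00] 0.06145120367222376
```

View pics/w2.png

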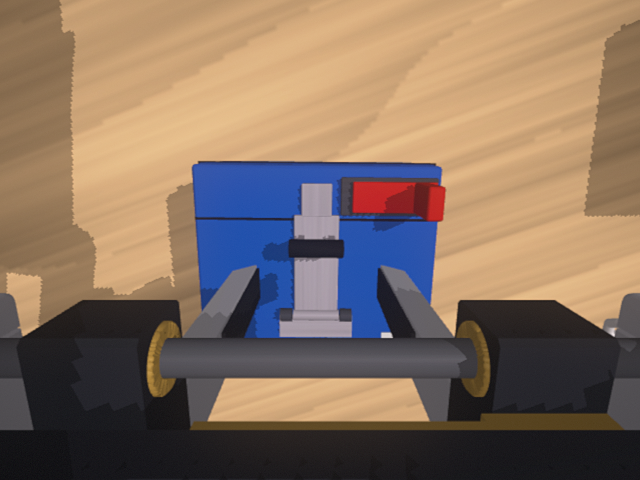

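The tab is fully aside, the nose is free, and the bar spans cols 290 to 344 at row 248, between the fingers. I'll check the bar position.

Run:
```python
from h import *
w=pickle.load(open('pics/w2.pkl','rb'))
f=lambda q:(proj(w,[[q[0],q[1],.132]])-[317,248]).ravel()
print(least_squares(f,[.585,-.24]).x)
```

```text
[ 0.58502847 -0.23947794]
```

{"api": "step_arm", "payload": {
  "plan": [
    [[1,-1,-35,0,65],[1,-1,-70,0,65],[1,-1,-88,0,65],[1,-1,-96,0,65],[1,-1,-96,0,65],[1,-1,-96,0,30],[1,-1,-96,0,30],[1,-1,-96,0,30]]
  ]
}}

```text
time: 5.05
tool_pos: [0.5863, -0.2415, 0.1172]
ee_rot: [-3.141, 0.005, 2.801]
wrist_force: [0.6, -0.7, -0.3]
width: 0.0442
```

{"api": "step_arm", "payload": {
  "plan": [
    [[0,0,0,0,30],[0,0,0,0,30],[0,0,0,0,30]]
  ]
}}

```text
time: 5.3
tool_pos: [0.5862, -0.2412, 0.1168]
ee_rot: [3.141, 0.004, 2.801]
wrist_force: [0.6, 1.5, 6.2]
width: 0.0395
```

Run:
```python
import numpy as np
y=-.344
for t in (.15,.3,.45,.6,.75,.9,1.0):
    a=np.arctan2(28,-65)-t; r=np.hypot(28,65); dx=r*np.cos(a)+65; print(t,(dx*np.cos(y)).round(1),(dx*np.sin(y)).round(1),(r*np.sin(a)-28).round(1))
```

```text
0.15 4.6 -1.7 9.4
0.3 10.5 -3.8 18.0
0.45 17.6 -6.3 25.5
0.6 25.6 -9.2 31.8
0.75 34.4 -12.3 36.8
0.9 43.8 -15.7 40.3
1.0 50.3 -18.0 41.8
```

{"api": "step_arm", "payload": {
  "plan": [
    [[2,-1,4.5,0,30],[4.6,-1.7,9.4,0,30],[7.5,-2.7,13.8,0,30],[10.5,-3.8,18,0,30],[14,-5,22,0,30],[17.6,-6.3,25.5,0,30],[17.6,-6.3,25.5,0,30]]
  ]
}}

```text
time: 5.88
tool_pos: [0.6033, -0.2474, 0.1407]
ee_rot: [3.141, 0.001, 2.801]
wrist_force: [-2.3, 2.4, -1.4]
width: 0.0395
```

{"api": "step_arm", "payload": {
  "plan": [
    [[4,-1.5,3.2,0,30],[8,-2.9,6.3,0,30],[12.4,-4.5,9,0,30],[16.8,-6,11.3,0,30],[21.5,-7.7,13.2,0,30],[26.2,-9.4,14.8,0,30],[32.7,-11.7,16.3,0,30],[32.7,-11.7,16.3,0,30]]
  ]
}}

```text
time: 6.55
tool_pos: [0.6373, -0.2597, 0.1581]
ee_rot: [-3.141, 0.004, 2.801]
wrist_force: [-0.2, 3.4, 1.0]
width: 0.0391
```

Run:
```python
from h import *
snap('side','d3')
s=snap('scene','s3'); cv2.imwrite('pics/s3c.png',cv2.resize(cv2.imread('pics/s3.png')[150:350,60:270],None,fx=2.8,fy=2.8))
print(s['obs']['wrist_force'],s['obs']['tool_pos'])
```

```text
[-0.15151307  2.42746742  1.10908258] [ 0.63728721 -0.25971922  0.15812333]
```

View pics/s3c.png

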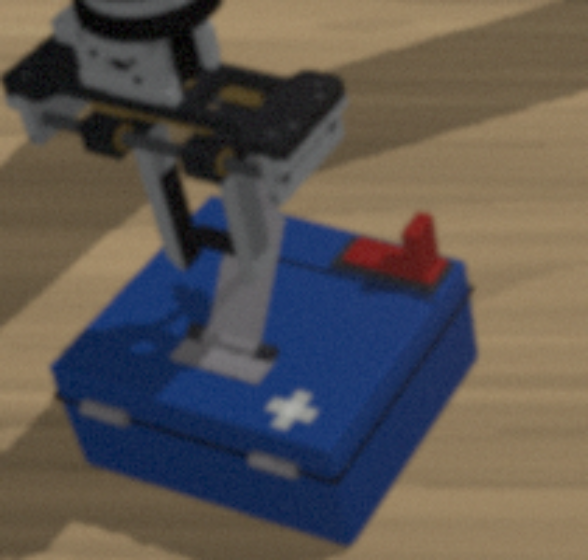

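The crop shows the latch standing with its bar between the fingers, and the tab aside. Next I'll release and go straight up.

{"api": "step_arm", "payload": {
  "plan": [
    [[0,0,0,0,65],[0,0,0,0,65],[0,0,0,0,65],[0,0,0,0,65],[0,0,25,0,65],[0,0,55,0,65],[0,0,90,0,65],[0,0,125,0,65]]
  ]
}}

```text
time: 7.32
tool_pos: [0.6349, -0.2591, 0.282]
ee_rot: [-3.141, -0.001, 2.8]
wrist_force: [0.2, -1.0, 1.4]
width: 0.0611
```

{"api": "step_arm", "payload": {
  "plan": [
    [[-30,10,10,0,65],[-65,20,20,0,65],[-100,30,20,0,65],[-130,40,20,0,65],[-130,40,20,0,65],[-130,40,20,0,65]]
  ]
}}

```text
time: 7.82
tool_pos: [0.5044, -0.2189, 0.3023]
ee_rot: [-3.141, 0.003, 2.8]
wrist_force: [1.1, 0.1, -0.1]
width: 0.0609
```

Run:
```python
from h import *
s=snap('scene','s4'); snap('side','d4'); print(s['obs']['wrist_force'],s['obs']['tool_pos'],s['obs']['time'])
a=cv2.resize(cv2.imread('pics/s4.png')[180:350,70:250],(400,378)); b=cv2.resize(cv2.imread('pics/d4.png')[80:420,100:460],(400,378)); cv2.imwrite('pics/m4.png',np.hstack([a,b]))
```

```text
[ 1.10088063  0.12855203 -0.06954803] [ 0.50442903 -0.21887703  0.30230103] 7.8167
```

View pics/m4.png

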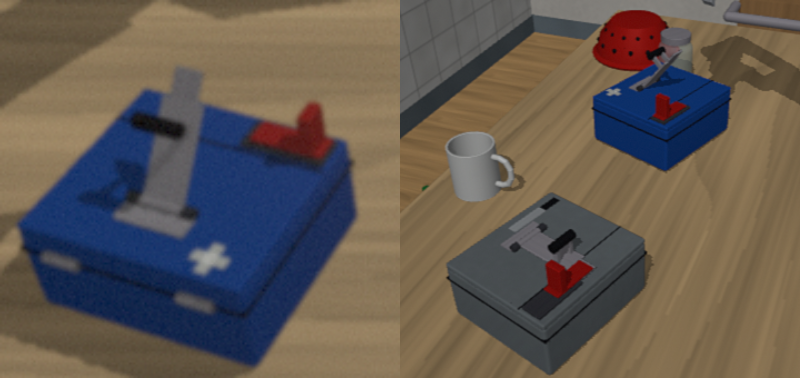

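The latch stands free, the tab is aside, and the grey case is untouched. I'll measure the angle from the bar (left panel (158,125), so pixel (141.1,236.3)) and the nose ((189,69), so (155.1,211.1)).

Run:
```python
from h import *
s=pickle.load(open('pics/s4.pkl','rb')); p=[.6131,-.25,-.344]
for t in (.7,.8,.9,1.,1.1,1.2):
    c,q=np.cos(t),np.sin(t); g=lambda u,v:[.035-u*c+v*q,0,.104+u*q+v*c]
    print(t,proj(s,world(p,[g(.065,.028),g(.110,0)])).round(1).tolist())
```

```text
0.7 [[146.2, 233.7], [161.8, 212.0]]
0.8 [[143.8, 234.9], [158.7, 210.9]]
0.9 [[141.3, 236.4], [155.3, 210.5]]
1.0 [[138.8, 238.3], [151.8, 210.7]]
1.1 [[136.3, 240.6], [148.1, 211.5]]
1.2 [[133.9, 243.2], [144.3, 213.0]]
```

```bash
python3 -c "
from h import *
print(robot.close_job())"
```

```text
the job is handed in; nothing more can be done
None
```

The blue medicine case is unlocked and the job is handed in. The last pose reading before hand-in was at 7.8 s.

- **Tab:** I gripped the red paddle and slid it about 28 mm to its stop, where the force rose to about 8 N. The wrist picture then showed the tab fully aside and the latch nose free.
- **Latch:** I gripped the black bar by its ends, swung it up along its arc, let go and backed the arm away. I had aimed for about 1.0 rad. In the last scene picture, the bar and the nose both put the latch at about 0.9 rad (52°). It was standing free and nothing was touching it.
- **Grey case:** the last side view shows it still locked, with its tab in place; the arm never went near it.

The one disagreement was in the first pose estimate: lid corners were off by up to 7 px in the wrist view. The bar's position from a later wrist picture matched the fit to within 1 mm.

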